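Clamp a lime in the sample press

TASK

Push the yellow end of the steel sample tray so that the tray, with the lime in it, slides fully home against the stop of the blue press; then push the red-knobbed lever over past its dead point until it snaps into lock and the rubber pad clamps the lime. Only push with the fingertips: do not pinch, lift or carry anything, keep the lime in its pocket, and leave the things around the press where they stand.

Things in the scene. Friction and masses are not known exactly. Their poses are not given: they have to be found in the camera images.
- press: Blue and aluminium sample press, fixed to the table at a new place and yaw each time. Origin: on the table, below the pad's axis; z up; +x is the way both tray and lever are pushed. Base plate x -235 to 140 mm, y +-60, 20 mm high. Two rails on it, inner faces at y +-42.5, tops 30 mm high, guide the tray.
- press_stop (a point): Centre of the tray's stop on the press, 50 mm above the table: the face, at press x = 75 mm, of the blue column (x 75 to 130, y +-45, 145 mm high). A blue head on the column (x -25 to 130, y +-28, 140 to 164 mm high) overhangs the channel.
- tray_pocket (a point): Point on the loose steel tray (about 0.5 kg, 80 mm wide, plate 8 mm thick): centre of the lime's pocket on the plate's upper face, 28 mm above the table. The tray reaches 110 mm behind this point and 75 mm ahead of it. Home = this point lies at press x = 0 and the front plate touches the stop; at the start it is 65 to 105 mm short.
- tray_push (a point): Centre of the outer (rear) face of the tray's upright yellow end plate, 110 mm behind the pocket, 49 mm above the table; the plate is 76 mm wide, 8 mm thick, its top 70 mm above the table. Push here towards the press's +x; the tray slides with dry friction, 2 to 10 N.
- lime: Loose green lime, 52 mm across, 56 mm high, about 80 g, standing on its flat end in the tray's round white pocket ring (16 mm high). Origin at its underside, 28 mm above the table; its top is 84 mm above the table.
- lever (a joint): Angle of the over-centre lever, rad. 0 = open (start), leaning 0.4 from upright towards the press's -x; it swings about the press's y axis towards +x. Dead point about 0.65: a spring drives it away from there, back to 0 or on to 1.1 (locked on its stop, leaning 0.7 towards +x). A level push at the knob takes 5 to 10 N at first and falls towards the dead point. Turning it lowers the pad.
- lever_pivot (a point): Pivot of the lever on top of the press's head, at press x = 100 mm, y = 0, 175 mm above the table, between two steel cheeks that reach 190 mm high (x 83 to 117, y +-22); the over-centre spring stands beside it on the press's +y side (y 30 to 42, up to 215 mm high).
- lever_knob (a point): Centre of the lever's red ball knob (28 mm across) on a steel rod (12 mm thick), 100 mm from the pivot. In the press's frame it is at x = 61, 267 mm high when open, 275 mm high when upright, at x = 164, 251 mm high when locked. Push it from its -x side towards the press's +x.
- pad: Black rubber pad, 32 mm across, under the press's head, on a small spring. Its underside is 98 mm above this origin, which lies at the press's origin while open (pad 14 mm above the lime's top). With a lime clamped it has come down about 14 mm; the spring takes up the rest of the 20 mm stroke.
- dropper: Bystander: small amber dropper bottle, 34 mm across, 85 mm high, standing beside the press on its -y side; origin at its underside.
- refractometer: Bystander: black hand refractometer lying beside the press on its -y side, about 185 mm long, 38 mm high; origin under its middle.
- brush: Bystander: brush, 170 mm long, lying beside the press on its +y side; origin at its underside.
- jar: Bystander: jar with a white lid, 60 mm across, 70 mm high, standing beyond the press's column; origin at its underside.
- cup: Bystander: steel cup, 72 mm across, 80 mm high, to the robot's right; origin at its underside.
- dish: Bystander: white dish, 100 mm across, 27 mm high, with half a lime, to the robot's left; origin at its underside.

How it is judged (in metres and radians):
On the way, in this order (a step that is already met when the one before it is completed fails the run):
1. the tray is pushed fully home against the stop while the lever is still open (x of tray_pocket in the frame of press above -0.006 m and z of tray_pocket in the frame of press below 0.033 m and value of joint lever below 0.4 rad), for 0.2 s.
2. the lever has snapped over into lock (value of joint lever above 1 rad), for 0.2 s.
At the end, for the whole second after the job is handed in: The tray stands fully home (within 6 mm of the stop), the lever rests in lock (above 1.0 rad of 1.1), and the lime, still in its pocket within 8 mm, is clamped by the pad with more than 2 N (x of tray_pocket in the frame of press above -0.006 m and z of tray_pocket in the frame of press below 0.033 m and value of joint lever above 1 rad and z of lime in the frame of tray_pocket below 0.008 m and horizontal distance between lime and tray_pocket below 0.008 m and contact force between pad and lime above 2 N); the robot touches nothing.
It fails at once if the tray is lifted more than 12 mm or tipped (z of tray_pocket in the frame of press above 0.04 m or angle between tray_pocket's own z axis and vertical above 0.15 rad).
It fails at once if the lime is lifted or pushed out of its pocket (height (world z) of lime above 0.042 m or horizontal distance between lime and tray_pocket above 0.012 m).
It fails at once if a bystander is moved more than 25 mm (distance of any of dropper, refractometer, brush, jar, cup, dish from where it was at the start of the episode above 0.025 m).
It also fails if it takes over 48 s, if anything falls off the work surface, if the arm or the gripper's body presses on something with over 40 N, if the wrist force passes 120 N, or if a joint passes its speed limit or range.

ROBOT

A 6-joint arm with a two-finger parallel gripper is mounted at the origin on the work surface. World frame = base frame: x ahead of the robot, y to its left, z up, the work surface at z = 0. Lengths are in m, angles in degrees, forces in N, time in s.
With the tool pointing down it reaches from about 0.35 to 0.875 m from the base axis. Payload 4.2 kg.
Tool frame: the origin (TCP) lies at the very end of the fingers, on their centre line; the grasp point (between the pads) lies 19 mm behind it (r.grip_point_offset is the distance from the TCP to the grasp point, in m); z points along the fingers, y is the line along which they close (so a half turn about z gives the same grasp; the last joint's range is limited). The gripper opens to 87 mm and grips with 3 to 60 N. Pads are 19 mm wide; open, the fingers measure 117 mm over their backs; the gripper's body (75 mm by 190 mm) begins 51 mm behind the grasp point.
Start: joints at [86.093, 22.042, 0.453, 0, -68.411, -14.817], TCP at [0.201, 0.592, 0.223] pointing down, gripper open.
Joint ranges: [-179.83, 179.83], [-69.29, 118.12], [-61.27, 80.66], [-181.25, 117.63], [-171.15, -9.14], [-177.46, 177.46]. Speed limits (degrees/s): [159.86, 159.86, 180, 180, 180, 180].

INTERFACE

Orientations are given as a 3x3 rotation matrix whose columns are the frame's x, y, z axes.
In Python, from station import r, cams gives the robot as it stands. The module is installed in compiled form; this text tells all that it offers.
- The arm moves only by the shell command python3 -m handwheel 'ROWS'. ROWS is JSON, a list that holds one entry, the list of rows, each a list of 7 numbers: the turn, a rotation vector about the tool's x, y, z in units of 6 degrees (1.0 is 6 degrees), then the shift along the tool's x, y, z in m, then the finger opening in m, from 0 to 0.087. In form: [[[ax, ay, az, x, y, z, jaw], ...]]. A call has 1 to 12 rows; each row shifts and turns the commanded pose from where the row before left it, along the tool's axes as they then stand; what a row does not reach is not made up. A row lasts 1/10 s, in which the tool goes at most 50 mm and 8.59 degrees, less where a joint would pass 70% of its speed; a pose out of reach is approached as far as the arm can. A call with a gripper value outside its range is refused whole. The fingers move at their own pace and stop on an object; the grip force is fixed at half the most. Time passes only in rows, so rows that do not move let the fingers close. It gives the time, the measured TCP pose, the force, the opening and the grip force at its end, in the units of the state.
- r.sense(): the state, without advancing time (a new reading comes with each control period).
- cams.capture(name): name is "scene" or "top" or "wrist"; returns the picture (400x640x3 uint8, red, green, blue); there is no depth.
- cams.get_calibration(name): a dict with "camera_matrix" (3x3 intrinsics, pixels), "k1" (the pictures are not rectified: a ray, as slopes to the right and down, at radius r is drawn at 1 + k1 r^2 times it, then the intrinsics apply), "rvec" (rotation vector, rad) and "tvec" (3), from world to camera coordinates, as OpenCV has them; the wrist camera has in their place "T_tool_cam" (4x4, takes a point from camera to tool coordinates, whose origin is the TCP and whose axes are the flange's). Camera axes: x right, y down, z forward; pixel columns grow to the right and rows downward; lengths in m; the calibration is good to about 2 mm. A picture is of the moment at which its call begins: read the wrist's pose just before it. get_calibration takes no time and is no camera call.
- r.finish_job(): hands the job in; it is judged then, once.
The state is a dict: "time_s": time; "joints": joint angles; "joint_velocities": joint speeds; "effort": joint torques, N m; "tcp_pos": TCP position; "ee_rot": TCP orientation; "wrist_force": force on the tool from outside, world axes, zero at the start; "moment": the same for the moment, N m; "gripper_width": opening from 0.0 (shut) to 1.0 (fully open); "gripper_force": force on a finger pad.
Only numpy, scipy, OpenCV 4.12 (cv2) and the standard library are available. Lean on these libraries where they do the work, as an engineer would, in place of code of your own. Each camera call takes 0.05 s, during which the arm holds its last target. There are 200 camera calls.

## Working session

There is one attempt and no reset: what is moved stays moved. The work goes in short steps, Python scripts to look and compute and a shell command to move; the robot and the scene stay as the last step left them, time stands still between calls to the robot, and variables do not carry over. Pictures are saved under pics/ and viewed, at most 10 in all, crops included, and the job is handed in when it is done.

```bash
mkdir -p pics
python3 - <<'E'
from station import r,cams
import cv2
for n in("scene","top"):
    im=cams.capture(n); cv2.imwrite(f"pics/{n}0.png",im[:,:,::-1])
    print(n,cams.get_calibration(n))
print(cams.get_calibration("wrist"))
s=r.sense();print(s["time_s"],s["tcp_pos"],s["ee_rot"])
E
```

```text
scene {'camera_matrix': array([[415.82477757,   0.        , 315.04930954],
       [  0.        , 415.82477757, 200.29573605],
       [  0.        ,   0.        ,   1.        ]]), 'k1': 0.03860427410033724, 'rvec': array([ 1.22379029,  2.1565518 , -1.09577518]), 'tvec': array([ 0.28044698, -0.13562095,  1.73815153])}
top {'camera_matrix': array([[439.72953432,   0.        , 330.05281614],
       [  0.        , 439.72953432, 195.90378056],
       [  0.        ,   0.        ,   1.        ]]), 'k1': -0.060495915782814304, 'rvec': array([ 2.1660304 , -2.14142435,  0.13371488]), 'tvec': array([-0.01851825,  0.52687826,  1.53018361])}
{'camera_matrix': array([[295.45210051,   0.        , 317.42067666],
       [  0.        , 295.45210051, 202.53316984],
       [  0.        ,   0.        ,   1.        ]]), 'k1': -0.014349451433081648, 'T_tool_cam': array([[ 2.68851387e-04, -9.70387369e-01, -2.41553891e-01,
         6.60553883e-02],
       [ 9.99998718e-01,  6.42182824e-04, -1.46681578e-03,
         1.97723853e-04],
       [ 1.57850126e-03, -2.41553187e-01,  9.70386297e-01,
        -1.61628119e-01],
       [ 0.00000000e+00,  0.00000000e+00,  0.00000000e+00,
         1.00000000e+00]])}
0.1 [0.20046824 0.59142359 0.22157666] [[ 9.47004348e-01 -3.21220311e-01 -5.26922856e-04]
 [-3.21220730e-01 -9.47002576e-01 -1.83385184e-03]
 [ 9.00731574e-05  1.90592421e-03 -9.99998180e-01]]
```

View pics/top0.png

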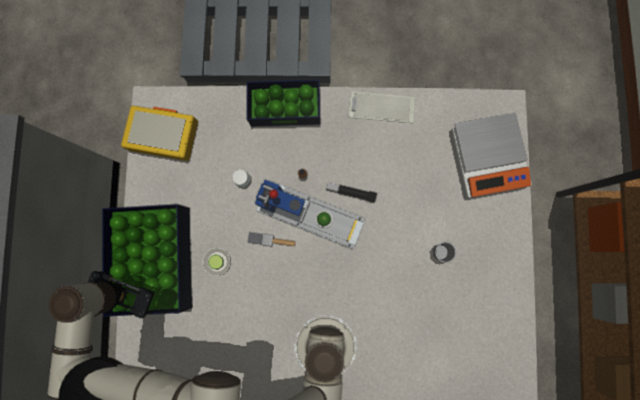

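View pics/scene0.png

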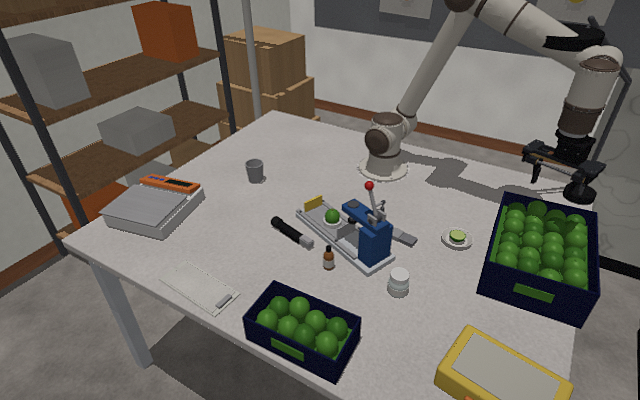

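The top view shows the press from about (258,195) to (365,235), with its yellow end plate near (355,232), the lime at (324,218) and the knob at (273,195). Press +x points image-left and slightly up. I'll enlarge that area.

Run:
```python
import cv2
a=cv2.imread("pics/top0.png")[165:255,240:380]
cv2.imwrite("pics/topc.png",cv2.resize(a,None,fx=5.7143,fy=5.7143,interpolation=cv2.INTER_CUBIC))
b=cv2.imread("pics/scene0.png")[170:280,280:430]
cv2.imwrite("pics/scenec.png",cv2.resize(b,None,fx=5,fy=5,interpolation=cv2.INTER_CUBIC))
```

```text
(no output)
```

View pics/topc.png

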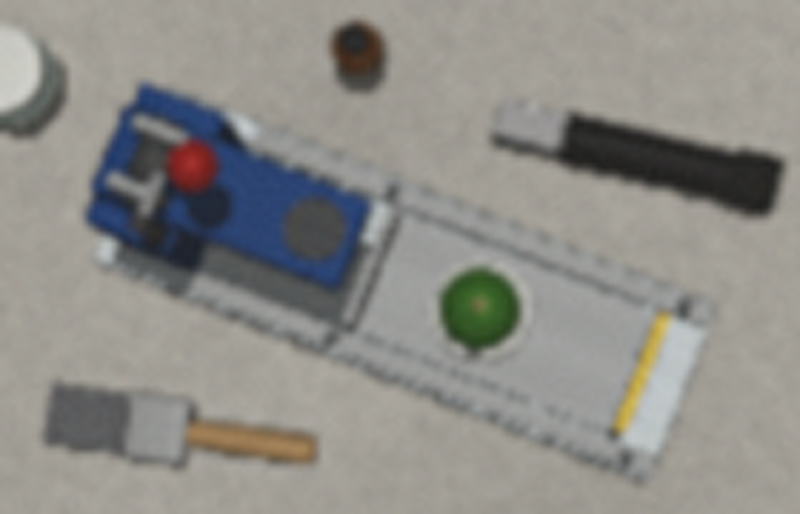

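View pics/scenec.png

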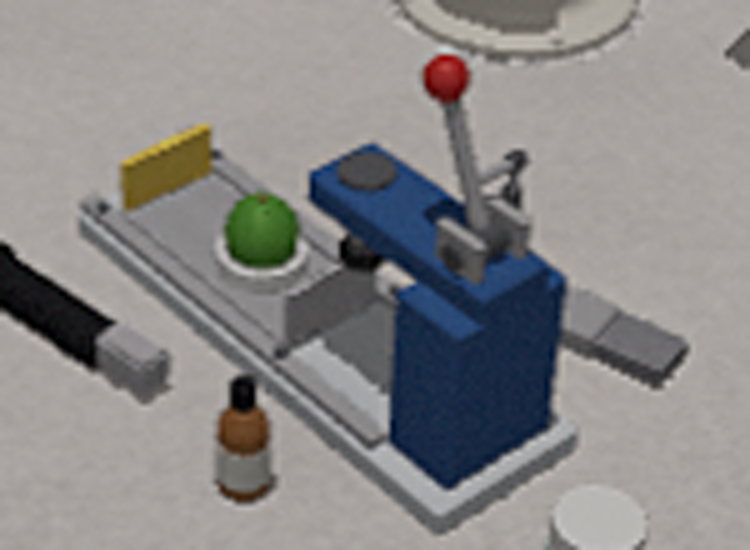

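The crops show the knob, the head corners, the base corners, the yellow plate edge and the lime clearly. I'll fit the press pose and tray offset to all of these from both views.

```bash
cat > h.py <<'E'
import numpy as np,cv2
from station import r,cams
def rad(X,k,K):
    u=X[:,:2]/X[:,2:];u=u*(1+k*(u**2).sum(1,keepdims=True));return u@K[:2,:2].T+K[:2,2]
def proj(n,P):
    c=cams.get_calibration(n);R=cv2.Rodrigues(c["rvec"])[0]
    return rad(P@R.T+c["tvec"],c["k1"],c["camera_matrix"])
E
cat > fit.py <<'E'
from h import *
from scipy.optimize import least_squares
# px,py,(x,y,z mm),on tray?
T=[(193,165,61,0,267,0),(715,305,-235,-60,20,0),(643,478,-235,60,20,0),(372,195,-25,-28,164,0),(340,290,-25,28,164,0),(665,315,-106,-38,70,1),(618,432,-106,38,70,1),(480,307,0,0,58,1)]
S=[(446,77,61,0,267,0),(82,203,-235,-60,20,0),(437,513,140,-60,20,0),(577,430,140,60,20,0),(313,175,-25,-28,164,0),(373,146,-25,28,164,0),(211,126,-102,38,70,1),(122,164,-102,-38,70,1),(261,231,0,0,56,1)]
T=np.array(T,float);S=np.array(S,float)
def res(p):
    o=[]
    for n,A,s,off in(("top",T,5.7143,(240,165)),("scene",S,5,(280,170))):
        uv=(A[:,:2]+.5)/s-.5+off
        P=A[:,2:5]/1000.;P[:,0]+=-p[3]*A[:,5]
        c,q=np.cos(p[2]),np.sin(p[2])
        W=P@np.array([[c,-q,0],[q,c,0],[0,0,1]]).T+[p[0],p[1],0]
        o.append(proj(n,W)-uv)
    return np.vstack(o).ravel()
f=least_squares(res,[.55,.1,1.3,.085],loss="soft_l1",x_scale=[.1,.1,.1,.1])
print(f.x,np.degrees(f.x[2]));print(res(f.x).reshape(-1,2).round(1).tolist())
p=f.x;c,q=np.cos(p[2]),np.sin(p[2])
for n,v in(("push",(-p[3]-.11,0)),("pocket",(-p[3],0)),("knob",(.061,0)),("stop",(.075,0))):print(n,p[0]+c*v[0]-q*v[1],p[1]+q*v[0]+c*v[1])
E
python3 fit.py
```

```text
[0.48165546 0.10278606 1.19474976 0.1007549 ] 68.45411868706442
[[-0.4, -0.5], [0.2, -0.1], [0.3, 1.0], [0.0, 0.5], [-1.0, -0.2], [0.1, -0.1], [0.1, -0.1], [-0.0, 0.1], [-0.2, 0.5], [-1.2, 1.4], [0.1, 0.8], [0.6, -0.1], [-1.7, -0.7], [0.1, -1.6], [0.2, -0.5], [0.7, -0.1], [-0.0, -0.1]]
push 0.4042565294246997 -0.0932420790663025
pocket 0.4446536080029422 0.009071537047796882
knob 0.5040574745665961 0.15952361460373027
stop 0.5091989209310998 0.17254534756370657
```

The fit is good to about 2–3 mm: press at (0.482, 0.103) with yaw 68.5°, and the tray 101 mm short. I'll use tool x = −press x, which puts the camera behind. First I raise and turn, with the fingers shut.

```bash
python3 -m handwheel '[[[0,0,1.406,0,0,-0.012,0],[0,0,1.406,0,0,-0.012,0],[0,0,1.406,0,0,-0.012,0],[0,0,1.406,0,0,-0.012,0],[0,0,1.406,0,0,-0.012,0],[0,0,1.406,0,0,-0.012,0],[0,0,1.406,0,0,-0.012,0],[0,0,1.406,0,0,-0.012,0],[0,0,1.406,0,0,-0.012,0],[0,0,1.406,0,0,-0.012,0],[0,0,1.406,0,0,-0.012,0]]]'
python3 -m handwheel '[[[0,0,0,0.025,-0.034,0,0],[0,0,0,0.025,-0.034,0,0],[0,0,0,0.025,-0.034,0,0],[0,0,0,0.025,-0.034,0,0],[0,0,0,0.025,-0.034,0,0],[0,0,0,0.025,-0.034,0,0],[0,0,0,0.025,-0.034,0,0],[0,0,0,0.025,-0.034,0,0],[0,0,0,0.025,-0.034,0,0],[0,0,0,0.025,-0.034,0,0],[0,0,0,0,0,0,0]]]'
cat > where.py <<'E'
from h import *
p=[0.48166,0.10279,1.19475]
c,q=np.cos(p[2]),np.sin(p[2]);R=np.array([[c,-q,0],[q,c,0],[0,0,1]])
s=r.sense();print(s["time_s"],"press xyz",(R.T@(np.array(s["tcp_pos"])-[p[0],p[1],0])).round(4),"F press",(R.T@np.array(s["wrist_force"])).round(1))
print((R.T@np.array(s["ee_rot"])).round(3).tolist(),np.round(s["joints"],1),s["gripper_width"])
E
python3 where.py
```

```text
time_s: 1.2
tcp_pos: [0.2005, 0.5917, 0.3544]
ee_rot: [[-0.372, -0.928, -0.0], [-0.928, 0.372, -0.001], [0.001, -0.0, -1.0]]
wrist_force: [0.3, 0.4, -0.5]
gripper_width: 0.079
gripper_force: 0.0
time_s: 2.3
tcp_pos: [0.4265, 0.2311, 0.3544]
ee_rot: [[-0.372, -0.928, -0.0], [-0.928, 0.372, -0.001], [0.001, -0.0, -1.0]]
wrist_force: [-0.0, 0.5, -0.1]
gripper_width: 0.004
gripper_force: 0.0
2.3 press xyz [0.0991 0.0984 0.3544] F press [ 0.5  0.2 -0.1]
[[-1.0, 0.005, -0.001], [0.005, 1.0, -0.0], [0.001, -0.0, -1.0]] [ 47.7   4.2  -4.4   0.  -81.4 -69.5] 0.0039322080924540145
```

Now over the press to behind the tray, then part-way down, then a wrist look.

```bash
python3 -m handwheel '[[[0,0,0,0.038,-0.01,0,0],[0,0,0,0.038,-0.01,0,0],[0,0,0,0.038,-0.01,0,0],[0,0,0,0.038,-0.01,0,0],[0,0,0,0.038,-0.01,0,0],[0,0,0,0.038,-0.01,0,0],[0,0,0,0.038,-0.01,0,0],[0,0,0,0.038,-0.01,0,0],[0,0,0,0.038,-0.01,0,0],[0,0,0,0.038,-0.01,0,0],[0,0,0,0,0,0.04,0],[0,0,0,0,0,0.04,0]]]'
python3 -m handwheel '[[[0,0,0,0,0,0.04,0],[0,0,0,0,0,0.04,0],[0,0,0,0,0,0.04,0],[0,0,0,0,0,0,0]]]'
python3 where.py
python3 - <<'E'
from h import *
cv2.imwrite("pics/w1.png",cams.capture("wrist")[:,:,::-1])
E
```

```text
time_s: 3.5
tcp_pos: [0.379, -0.1564, 0.2739]
ee_rot: [[-0.37, -0.929, 0.003], [-0.929, 0.37, 0.001], [-0.002, -0.002, -1.0]]
wrist_force: [0.7, 0.7, -1.0]
gripper_width: 0.007
gripper_force: 0.0
time_s: 3.9
tcp_pos: [0.3745, -0.1549, 0.1501]
ee_rot: [[-0.368, -0.93, -0.013], [-0.93, 0.368, 0.001], [0.003, 0.012, -1.0]]
wrist_force: [-0.3, -0.3, 0.6]
gripper_width: 0.01
gripper_force: 0.0
3.9 press xyz [-0.2791  0.0051  0.1501] F press [-0.4  0.2  0.6]
[[-1.0, 0.001, -0.003], [0.001, 1.0, 0.012], [0.003, 0.012, -1.0]] [  0.7   5.1 -34.1  -0.1 -51.5 -22.2] 0.009621325182946144
```

View pics/w1.png

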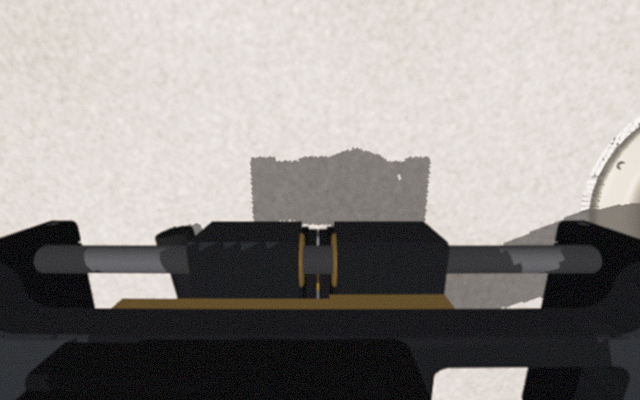

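The picture shows only bare table and the fingers (tips at about (318,260)), so the space behind the tray is free. I'll lower to push height, close up, then push gently.

```bash
python3 -m handwheel '[[[0,0,0,0,-0.003,0.035,0],[0,0,0,0,-0.002,0.035,0],[0,0,0,0,0,0.034,0],[0,0,0,0,0,0,0],[0,0,0,-0.015,0,0,0],[0,0,0,-0.015,0,0,0],[0,0,0,-0.01,0,0,0],[0,0,0,-0.005,0,0,0],[0,0,0,-0.005,0,0,0],[0,0,0,-0.005,0,0,0],[0,0,0,-0.005,0,0,0],[0,0,0,-0.005,0,0,0]]]'
python3 where.py
```

```text
time_s: 5.15
tcp_pos: [0.4061, -0.0977, 0.0508]
ee_rot: [[-0.367, -0.93, -0.003], [-0.93, 0.367, -0.002], [0.003, 0.002, -1.0]]
wrist_force: [-1.8, -6.4, 5.0]
gripper_width: 0.008
gripper_force: 3.5
5.15 press xyz [-0.2142 -0.0034  0.0508] F press [-6.6 -0.7  5. ]
[[-1.0, -0.001, -0.003], [-0.001, 1.0, 0.002], [0.003, 0.002, -1.0]] [  9.   15.3 -40.4   0.1 -34.5 -30.6] 0.0076898996510798645
```

```bash
python3 -m handwheel '[[[0,0,0,-0.006,0,0,0],[0,0,0,-0.006,0,0,0],[0,0,0,-0.006,0,0,0],[0,0,0,-0.006,0,0,0],[0,0,0,-0.006,0,0,0],[0,0,0,-0.006,0,0,0],[0,0,0,-0.006,0,0,0],[0,0,0,-0.006,0,0,0],[0,0,0,-0.006,0,0,0],[0,0,0,-0.006,0,0,0],[0,0,0,-0.006,0,0,0],[0,0,0,-0.006,0.001,0,0]]]'
python3 where.py
```

```text
time_s: 6.35
tcp_pos: [0.4311, -0.0309, 0.0506]
ee_rot: [[-0.367, -0.93, -0.004], [-0.93, 0.367, -0.002], [0.004, 0.003, -1.0]]
wrist_force: [-1.8, -7.0, 5.7]
gripper_width: 0.008
gripper_force: 3.3
6.35 press xyz [-0.1429 -0.002   0.0506] F press [-7.1 -0.9  5.7]
[[-1.0, -0.0, -0.004], [-0.0, 1.0, 0.003], [0.004, 0.003, -1.0]] [ 17.6  16.5 -38.5   0.1 -35.3 -39.3] 0.007681089962919102
```

```bash
python3 -m handwheel '[[[0,0,0,-0.005,0,0,0],[0,0,0,-0.004,0,0,0],[0,0,0,-0.003,0,0,0],[0,0,0,-0.003,0,0,0],[0,0,0,-0.002,0,0,0],[0,0,0,0,0,0,0]]]'
python3 where.py
python3 -m handwheel '[[[0,0,0,-0.002,0,0,0],[0,0,0,-0.002,0,0,0],[0,0,0,-0.002,0,0,0],[0,0,0,0,0,0,0]]]'
python3 where.py
```

```text
time_s: 6.95
tcp_pos: [0.4371, -0.0151, 0.0504]
ee_rot: [[-0.367, -0.93, -0.005], [-0.93, 0.367, -0.002], [0.004, 0.003, -1.0]]
wrist_force: [-2.0, -4.5, 4.6]
gripper_width: 0.006
gripper_force: 2.7
6.95 press xyz [-0.126  -0.0019  0.0504] F press [-4.9  0.2  4.6]
[[-1.0, -0.0, -0.004], [-0.0, 1.0, 0.003], [0.004, 0.003, -1.0]] [ 19.5  16.9 -37.7   0.1 -35.6 -41.1] 0.005701317504411023
time_s: 7.35
tcp_pos: [0.4388, -0.0105, 0.0504]
ee_rot: [[-0.367, -0.93, -0.006], [-0.93, 0.367, -0.004], [0.006, 0.004, -1.0]]
wrist_force: [-1.3, -9.3, 5.1]
gripper_width: 0.006
gripper_force: 5.0
7.35 press xyz [-0.1211 -0.0017  0.0504] F press [-9.1 -2.3  5.1]
[[-1.0, -0.0, -0.006], [-0.0, 1.0, 0.004], [0.006, 0.004, -1.0]] [ 20.1  17.1 -37.5   0.2 -35.8 -41.7] 0.006333188775369331
```

```bash
for i in 1 2; do python3 -m handwheel '[[[0,0,0,-0.0015,0,0,0],[0,0,0,-0.0015,0,0,0],[0,0,0,0,0,0,0]]]' >/dev/null
python3 where.py; done
```

```text
7.65 press xyz [-0.1209 -0.0015  0.0505] F press [-21.5  -9.8   7.2]
[[-1.0, -0.0, -0.011], [-0.0, 1.0, 0.006], [0.011, 0.006, -1.0]] [ 20.2  17.2 -37.5   0.4 -36.  -42. ] 0.004301368738951434
7.95 press xyz [-0.1209 -0.0008  0.0505] F press [-32.3 -13.1  10. ]
[[-1.0, -0.0, -0.016], [-0.0, 1.0, 0.009], [0.016, 0.009, -1.0]] [ 20.3  17.2 -37.5   0.6 -36.3 -42.4] 0.0019424260987746203
```

Home: it stopped at −0.1209 and the force rose to 32 N. Now I retract, rise to knob height and approach the lever from behind.

```bash
python3 -m handwheel '[[[0,0,0,0.01,0,0,0],[0,0,0,0.02,0,0,0],[0,0,0,0.03,0,0,0],[0,0,0,0,0,-0.04,0],[0,0,0,0,0,-0.04,0],[0,0,0,0,0,-0.04,0],[0,0,0,0,0,-0.04,0],[0,0,0,0,0,-0.04,0],[0,0,0,0,0,0,0]]]'
python3 where.py
python3 - <<'E'
from h import *
a=cams.capture("top")[165:255,240:380,::-1];b=cams.capture("scene")[170:280,280:430,::-1]
cv2.imwrite("pics/chk.png",np.vstack([cv2.resize(a,(480,300),interpolation=2),cv2.resize(b,(480,300),interpolation=2)]))
E
```

```text
time_s: 8.85
tcp_pos: [0.4248, -0.0582, 0.2563]
ee_rot: [[-0.366, -0.93, 0.013], [-0.931, 0.366, 0.001], [-0.006, -0.011, -1.0]]
wrist_force: [0.4, 0.0, 0.3]
gripper_width: 0.009
gripper_force: 0.0
8.85 press xyz [-0.1706 -0.0062  0.2563] F press [ 0.2 -0.3  0.3]
[[-1.0, -0.001, 0.006], [-0.001, 1.0, -0.011], [-0.006, -0.011, -1.0]] [ 14.2   0.5 -22.3   0.1 -66.5 -35.7] 0.008814466961700065
```

View pics/chk.png

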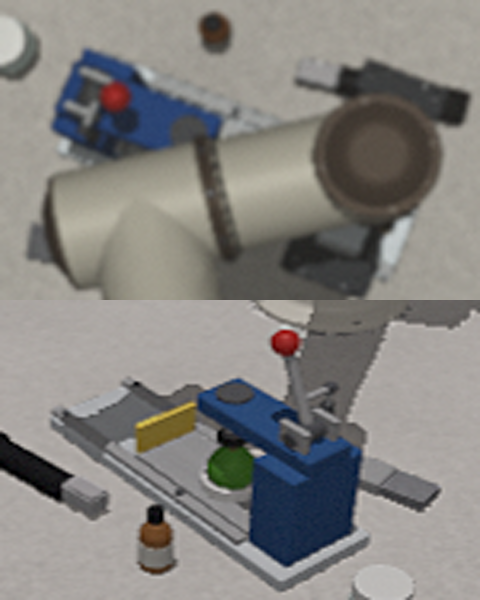

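The scene crop shows the tray home, the lime under the pad at about (230,465) and the lever still open with its knob at (285,342). Next is the lever.

```bash
python3 -m handwheel '[[[0,0,0,-0.036,0.002,0,0],[0,0,0,-0.036,0.002,0,0],[0,0,0,-0.036,0.002,0,0],[0,0,0,-0.036,0,0,0],[0,0,0,-0.036,0,0,0],[0,0,0,0,0,0.003,0],[0,0,0,-0.007,0,0,0],[0,0,0,-0.007,0,0,0],[0,0,0,-0.007,0,0,0],[0,0,0,-0.007,0,0,0],[0,0,0,-0.007,0,0,0]]]'
python3 where.py
```

```text
time_s: 10.05
tcp_pos: [0.4943, 0.1418, 0.2484]
ee_rot: [[-0.367, -0.93, -0.002], [-0.93, 0.367, -0.005], [0.005, -0.0, -1.0]]
wrist_force: [-2.0, -8.6, 6.1]
gripper_width: 0.006
gripper_force: 3.9
10.05 press xyz [0.041  0.0026 0.2484] F press [-8.7 -1.3  6.1]
[[-1.0, 0.0, -0.005], [0.0, 1.0, -0.0], [0.005, -0.0, -1.0]] [ 34.2  10.2 -12.4   0.2 -67.6 -55.8] 0.006162223045540774
```

```bash
python3 -m handwheel '[[[0,0,0,-0.007,-0.001,0,0],[0,0,0,-0.007,-0.001,0,0],[0,0,0,-0.007,0,0,0],[0,0,0,-0.007,0,0,0],[0,0,0,-0.007,0,0,0],[0,0,0,-0.007,0,0,0],[0,0,0,-0.007,0,0,0],[0,0,0,-0.007,0,0,0]]]'
python3 where.py
python3 -m handwheel '[[[0,0,0,-0.007,0,0,0],[0,0,0,-0.007,0,0,0],[0,0,0,-0.007,0,0,0],[0,0,0,-0.006,0,0,0]]]'
python3 where.py
```

```text
time_s: 10.85
tcp_pos: [0.5175, 0.1963, 0.2472]
ee_rot: [[-0.367, -0.93, 0.0], [-0.93, 0.367, 0.001], [-0.001, 0.0, -1.0]]
wrist_force: [-0.5, -0.2, 0.1]
gripper_width: 0.005
gripper_force: 0.0
10.85 press xyz [0.1002 0.001  0.2472] F press [-0.3  0.4  0.1]
[[-1.0, -0.001, 0.001], [-0.001, 1.0, 0.0], [-0.001, 0.0, -1.0]] [ 37.5  14.1  -7.5  -0.  -68.4 -59. ] 0.005283801857909404
time_s: 11.25
tcp_pos: [0.5273, 0.221, 0.2475]
ee_rot: [[-0.367, -0.93, 0.0], [-0.93, 0.367, 0.0], [-0.0, -0.0, -1.0]]
wrist_force: [0.5, 0.3, -0.1]
gripper_width: 0.003
gripper_force: 0.0
11.25 press xyz [0.1267 0.0009 0.2475] F press [ 0.4 -0.4 -0.1]
[[-1.0, -0.001, 0.0], [-0.001, 1.0, -0.0], [-0.0, -0.0, -1.0]] [ 39.   15.9  -4.9  -0.  -69.2 -60.5] 0.0029667673974178893
```

Contact force has dropped to zero, so the lever has snapped ahead. I'll back away, lift, and check.

```bash
python3 -m handwheel '[[[0,0,0,0.03,0,0,0],[0,0,0,0.04,0,0,0],[0,0,0,0.04,0,0,0],[0,0,0,0.04,0,-0.03,0],[0,0,0,0.04,0,-0.03,0],[0,0,0,0.04,0,-0.03,0],[0,0,0,0,0,0,0],[0,0,0,0,0,0,0]]]'
python3 - <<'E'
from h import *
b=cams.capture("scene")[170:280,280:430,::-1]
cv2.imwrite("pics/end.png",cv2.resize(b,None,fx=5,fy=5,interpolation=2))
p=[0.48166,0.10279,1.19475];c,q=np.cos(p[2]),np.sin(p[2])
print((proj("scene",np.array([[p[0]+c*.164,p[1]+q*.164,.251]]))-[280,170])*5)
E
```

```text
time_s: 12.05
tcp_pos: [0.4426, 0.006, 0.3384]
ee_rot: [[-0.368, -0.93, 0.002], [-0.93, 0.368, 0.002], [-0.002, -0.002, -1.0]]
wrist_force: [-0.1, 0.0, -1.1]
gripper_width: 0.004
gripper_force: 0.0
[[574.13369785 187.84286614]]
```

View pics/end.png

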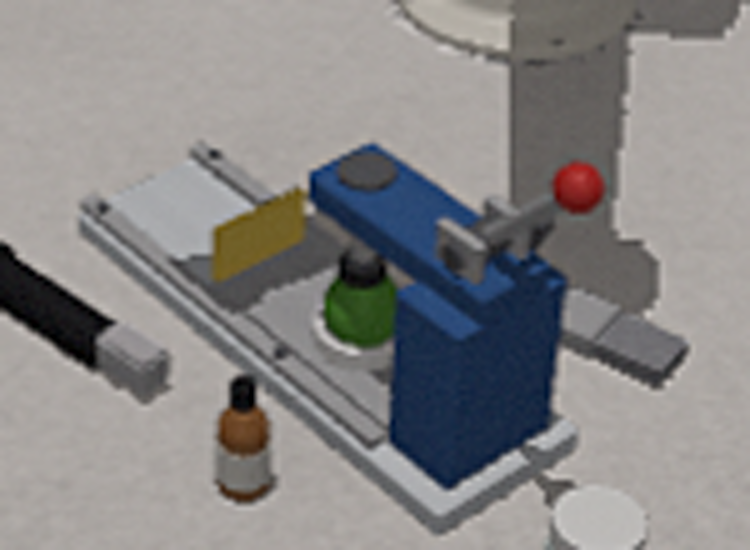

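The knob sits at (578,188), against a predicted locked position of (574,188). The pad is down on the lime at about (362,290), and the tray is home.

```bash
python3 -c "
from station import r
print(r.finish_job())"
```

```text
the job is handed in; nothing more can be done
None
```

The tray is home against the stop, the lever is locked over its dead point and the pad is down on the lime; I handed the job in at about 12 s, and the hand-in returned no verdict.

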